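# Slide the dish tray into the imager and cam-lock it

## Task

Bring the Petri dish on the tray of the bench imager into the dark chamber: swing the lever of the cam lock out to its far stop, so that the cam's low side faces the tray and frees it, then push the tray by its upright end plate until it is fully home, then swing the lever back to its first stop so that the cam's lobe locks the tray in. Only push, gently, with the fingertips or the outside of the fingers; pinch and lift nothing, do not touch the dish, keep it lying in its nest, and leave the other things on the bench where they stand.

Things in the scene. Friction and masses are not known exactly. Their poses are not given: they have to be found in the camera images.
- imager: Bench imager, fixed to the bench: grey bed plate, top 18 mm above the bench, x -155 to 155, y -112 to 100; a tray slides on its near half into the white chamber on its far half. Origin: middle of the bed's length, on the tray's centre line, at bench height. x = the tray's travel into the chamber (away from the robot, within 15 degrees), y left, z up. Numbers in mm below are in this frame.
- tray (a joint): Travel of the tray, m: 0 = out (start), 0.080 = fully home at its hard stop. Aluminium plate 170 x 110 mm, top 36 mm above the bench. Some 3 N slides it when the cam is clear; it stays put. The cam's lobe in a pocket of its right edge blocks it after 2 to 4 mm. A second pocket, 80 mm further back, meets the cam when the tray is home; well short of it the lobe jams on the edge or shoves the tray.
- end_plate (a point): Centre of the rear (robot-side) face of the upright plate at the near end of the tray, where one pushes along the imager's +x; moves with the tray: (-140, 0, 62) when out, (-60, 0, 62) when home. The plate is 80 mm wide, 7 mm thick and stands from 36 to 85 mm above the bench.
- cam (a joint): Turn of cam and lever, rad, counter-clockwise from above: 0 = locked (stop; lobe in the pocket, lever pointing back to the robot along the imager's -x), 1.92 (110 degrees) = low point (far stop; lever pointing out to the right and slightly forward). The tray is free from about 1.7 on. Starts at 0 to 0.2. About 2 N at the lever's grip turns it; it stays where left.
- cam_pivot (a point): On the cam's vertical axis, at (-30, -72, 36), right of the tray. The cam is a dark steel plate under the lever, 26 to 36 mm above the bench: a round lobe of 24 mm radius over 94 degrees on a hub of 11 mm radius; its cap reaches 52 mm. Two 6 mm stop pins for the lever stand 30 mm from the axis, up to 47 mm.
- lever_grip (a point): On the axis of the upright black grip at the lever's end, 62 mm from the cam's axis, 75 mm above the bench; moves with the lever. The grip is round, 16 mm in diameter, from 46 to 95 mm above the bench; the lever bar below it is 13 mm wide, 40 to 47 mm high. At cam angle q it is at (-30 - 62 cos q, -72 - 62 sin q).
- nest (a point): Centre of the round nest on the tray in which the dish lies, at the tray's top face (36 mm above the bench); at (-10, 3) when the tray is out. Its rim is 5 mm high and leaves the dish about 2 mm of play. Behind the nest a thin grey baffle stands across the tray, up to 66 mm high, 116 mm wide, at x = -54 when out; it shuts the chamber's mouth when the tray is home.
- culture_dish: Clear lidded Petri dish, 62 mm in diameter, 15 mm high, loose in the nest. Origin: centre of its underside, z up. Not to be touched.
- glass_bottle: Bystander: round glass bottle with a blue cap, 56 mm in diameter, 103 mm high, left of the imager. Origin: centre of its underside.
- bench_timer: Bystander: white bench timer lying flat, 62 x 68 x 19 mm, left of the imager's near end. Origin: centre of its underside.
- marker: Bystander: marker pen lying crosswise, 135 mm long, 17 mm thick, on the bench some 40 mm before the near edge of the imager's bed. Origin: centre of its underside.
- chamber_mouth (a point): Middle of the chamber's mouth, at (30, 0, 36). The white chamber takes x 27 to 153, y -98 to 98 and is 100 mm high; a black camera cylinder, radius 32 mm at its foot, stands on it at (92, 0) up to 133 mm.

How it is judged:
By the outcome, as a careful person would: the job done as asked, in the order asked, and still so for the second after the job is handed in, with the robot touching nothing.
It also fails if it takes over 58 s, if anything falls off the work surface, if the arm or the gripper's body presses on something with over 40 N, if the wrist force passes 120 N, or if a joint passes its speed limit or range.

## Robot

A 6-joint arm with a two-finger parallel gripper is mounted at the origin on a cart in front of the work surface, level with it; the furniture and walls round the work are solid. World frame = base frame: x ahead of the robot, y to its left, z up, the work surface at z = 0. Lengths are in m, angles in rad, forces in N, time in s.
With the tool pointing down it reaches from about 0.325 to 0.775 m from the base axis. Payload 5.5 kg.
Tool frame: the origin (TCP) lies midway between the tips of the shut fingers; the grasp point (between the pads) lies behind it (tcp_to_grasp is the z of the grasp point in the tool frame, in m); z points along the fingers, y is the line along which they close (so a half turn about z gives the same grasp; the last joint's range is limited). The gripper opens to 88 mm and grips with 3 to 60 N. Pads are 20 mm wide; open, the fingers measure 115 mm over their backs; the gripper's body (75 mm by 178 mm) begins 61 mm behind the grasp point.
Start: joints at [-1.354, 0.091, 1.231, -0, 1.82, -0.057], TCP at [0.162, -0.578, 0.223] pointing down, gripper open.
Joint ranges: [-2.87, 2.87], [-0.86, 2.18], [0.17, 2.46], [-1.51, 4.65], [0.06, 2.69], [-2.65, 2.65]. Speed limits (rad/s): [2.57, 2.57, 3.01, 3.14, 3.14, 3.14].

## Interface

Orientations are given as a unit quaternion [w, x, y, z].
In Python, from rig import observe, capture, close_job, look_for, tip_of, tcp_to_grasp gives the robot as it stands.
- The arm moves only by the tool play_rows, never from a script. Its argument "targets" is a list of rows, each a list of 2 entries, a list of its own where there are three numbers: the shift along the world's x, y, z as a fraction of full scale, then the turn about the world's z as a fraction of full scale. A call has exactly 8 rows; each row shifts and turns the commanded pose from where the row before left it; what a row does not reach is not made up. Full scale, the value 1, is 50 mm for a shift and 0.5 rad for a turn. A row lasts 1/10 s, in which the tool goes at most 50 mm and 8.59 degrees, less where a joint would pass 70% of its speed; a pose out of reach is approached as far as the arm can. A call with a number of a shift or a turn outside -1 to 1 is refused whole. A call with a gripper value outside its range is refused whole. "grip" is the opening in per cent of the stroke, from 0 (shut) to 100 (fully open), set as the call begins (left out, the last holds). The fingers move at their own pace and stop on an object; "newtons" is the grip in N (left out, the last holds). Time passes only in rows, so rows that do not move let the fingers close, or fill a call up. It gives the time, the measured TCP pose, the force, the opening and the grip force at its end, in the units of the state.
- observe(): the state, without advancing time (a new reading comes with each control period).
- capture(name): name is "side" or "top" or "wrist"; returns a dict with "img" (480x640x3 uint8, red, green, blue), "fov_y" (degrees; the focal length in pixels is half the picture's height over the tangent of half this angle, whatever the lens; pixels are square), "cx", "cy" (the principal point, pixels), "k1" (the pictures are not rectified: a ray, as slopes to the right and down, at radius r is drawn at 1 + k1 r^2 times it, then the intrinsics apply), "R" (3x3) and "t" (3): a world point X has camera coordinates R X + t; the wrist camera has in their place "hand_eye" (4x4, takes a point from camera to tool coordinates, whose origin is the TCP and whose axes are the flange's). Camera axes: x right, y down, z forward; pixel columns grow to the right and rows downward; lengths in m; the calibration is good to about 2 mm. A picture is of the moment at which its call begins: read the wrist's pose just before it. There is no depth.
- close_job(): hands the job in; it is judged then, once.
Trained networks look in a picture, given as the dict that the camera call returned (one of the last four; its "shot" number tells which), for a name from the list of things; names that differ only in an ending like _2 or _b are one class to them, and where a whole thing is asked for, a point or a joint stands for the part that bears it (a point fixed in the world has none). Each returns a list of dicts, best first, with "confidence" (0 to 1); they miss things now and then, are a little off and sometimes report something else, mostly with a low value. They report only what shows in the picture. A call takes as long as a camera call.
- look_for(picture, target): "location" ([column, row] as shares, 0 to 1, of the picture: columns of its width, rows of its height, amid what is visible of it).
- tip_of(picture, target): "location" ([column, row] as shares, 0 to 1, of the picture: columns of its width, rows of its height: a listed point, or the origin of a listed thing).
The state is a dict: "time": time; "joint_positions": joint angles; "joint_vel": joint speeds; "joint_torque": joint torques, N m; "position": TCP position; "orientation": TCP orientation; "wrist_force": force on the tool from outside, world axes, zero at the start; "wrist_torque": the same for the moment, N m; "opening": finger opening in m; "grasp_force": force on a finger pad.
Only numpy, scipy, OpenCV 4.12 (cv2) and the standard library are available. Lean on these libraries where they do the work, as an engineer would, in place of code of your own. Each camera call takes 0.05 s, during which the arm holds its last target. There are 200 camera calls.

## Working session

There is one attempt and no reset: what is moved stays moved. The work goes in short steps, Python scripts to look and compute and a tool call to move; the robot and the scene stay as the last step left them, time stands still between calls to the robot, and variables do not carry over. Pictures are saved under pics/ and viewed, at most 10 in all, crops included, and the job is handed in when it is done.

Besides the shell and the picture viewer there is one more tool, called after "Emit:" by a JSON object that holds its "fn" and its "kwargs", one argument or row to a line. play_rows: Moves the arm, as the interface text tells. Shift numbers are shares of 50 mm and turn numbers shares of 0.5 rad, none past 1 either way. Its arguments: {"type":"object","properties":{"targets":{"type":"array"},"grip":{"type":"number"},"newtons":{"type":"number"}},"required":["targets"]}

```bash
mkdir -p pics; cat > h.py <<'E'
import numpy as np, cv2
from rig import *
from scipy.spatial.transform import Rotation as Ro
from scipy.optimize import least_squares
def cam(c,st=None):
    f=240/np.tan(np.radians(c["fov_y"])/2)
    if "R" in c: return f,np.array(c["R"]),np.array(c["t"])
    q=st["orientation"];T=np.eye(4);T[:3,:3]=Ro.from_quat([q[1],q[2],q[3],q[0]]).as_matrix();T[:3,3]=st["position"]
    M=np.linalg.inv(T@np.array(c["hand_eye"]));return f,M[:3,:3],M[:3,3]
def proj(c,X,st=None):
    f,R,t=cam(c,st);p=R@np.asarray(X,float)+t;s=p[:2]/p[2];s=s*(1+c["k1"]*(s@s));return s*f+[c["cx"],c["cy"]]
def tri(obs):
    return least_squares(lambda X:np.concatenate([proj(c,X,s)-p for c,s,p in obs]),[.55,0,.05])
E
python3 - <<'E'
from h import *
s=observe();print(s["position"],s["orientation"],s["time"],tcp_to_grasp)
P={}
for n in("side","top"):
    c=capture(n);P[n]=c;cv2.imwrite(f"pics/{n}0.png",c["img"][...,::-1])
D={}
for o in("end_plate","cam_pivot","lever_grip","nest","chamber_mouth","culture_dish","glass_bottle","bench_timer","marker"):
    ob=[]
    for n in P:
        r=tip_of(P[n],o)
        if r: px=np.array(r[0]["location"])*[640,480];print(o,n,px.round(1),round(r[0]["confidence"],2));ob.append((P[n],None,px))
    if len(ob)==2: q=tri(ob);print("   ",q.x.round(4),round(q.cost,1))
E
```

```text
[ 0.1621648  -0.57735716  0.22154942] [-9.56966741e-04  9.90644443e-01  1.36464887e-01 -7.57046121e-05] 0.0 -0.0187
end_plate side [344.  230.6] 0.56
end_plate top [296.7 305.5] 0.56
    [0.4663 0.2748 0.062 ] 6.9
cam_pivot side [292.4 267.4] 0.83
cam_pivot top [367.9 258.9] 0.79
    [0.5591 0.1844 0.0361] 0.6
lever_grip side [294.1 230.9] 0.55
lever_grip top [362. 292.] 0.6
    [0.5011 0.185  0.0756] 0.9
chamber_mouth top [344.  208.1] 0.97
culture_dish top [326.7 230. ] 0.92
glass_bottle side [424.7 308.6] 0.73
glass_bottle top [240.9 209.7] 0.57
    [ 0.6127  0.4027 -0.0011] 0.4
bench_timer side [430. 277.] 0.56
bench_timer top [222.3 256.5] 0.83
    [0.5289 0.4177 0.007 ] 4.9
marker top [274.3 339.5] 0.69
```

View pics/top0.png

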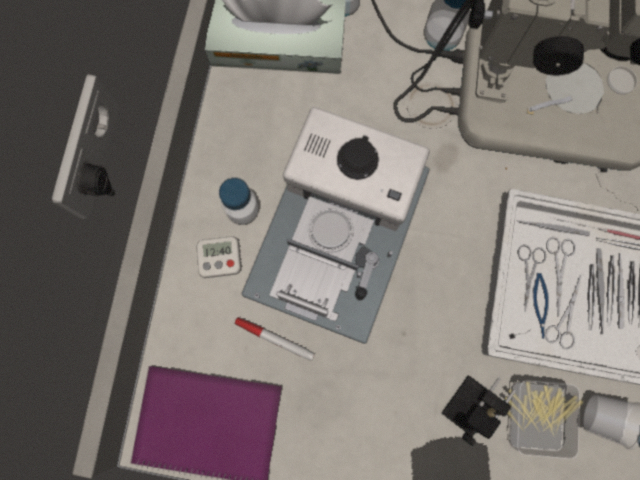

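View pics/side0.png

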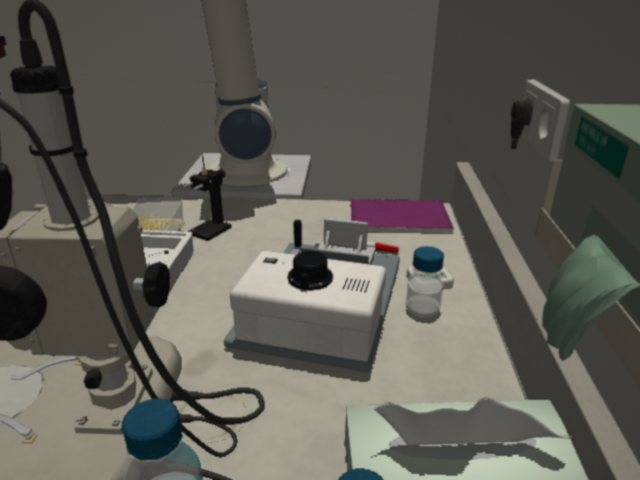

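```bash
python3 - <<'E'
from h import *
c=capture("top")
# fit imager frame (x0,y0,yaw) + cam q, using top & side detections w/ known heights
loc={"end_plate":(-.140,0,.062),"cam_pivot":(-.030,-.072,.036),"chamber_mouth":(.03,0,.036),"culture_dish":(-.01,.003,.037)}
t={"end_plate":(296.7,305.5),"cam_pivot":(367.9,258.9),"chamber_mouth":(344,208.1),"culture_dish":(326.7,230)}
s={"end_plate":(344,230.6),"cam_pivot":(292.4,267.4)}
cs=capture("side")
def W(p,l):
    a=p[2];return [p[0]+np.cos(a)*l[0]-np.sin(a)*l[1],p[1]+np.sin(a)*l[0]+np.cos(a)*l[1],l[2]]
def res(p):
    r=[proj(c,W(p,loc[k]))-t[k] for k in t]+[proj(cs,W(p,loc[k]))-s[k] for k in s]
    g=(-.03-.062*np.cos(p[3]),-.072-.062*np.sin(p[3]),.075)
    r+=[proj(c,W(p,g))-(362,292),proj(cs,W(p,g))-(294.1,230.9)]
    return np.concatenate(r)
q=least_squares(res,[.6,.25,0,.1],loss="soft_l1");print(q.x.round(4),q.cost);print(res(q.x).reshape(-1,2).round(1))
E
```

```text
[ 0.6037  0.2481 -0.2042  0.1828] 11.606716933323426
[[ 1.3 -0. ]
 [-0.2 -0.4]
 [-5.5 -0.3]
 [ 0.9 -0.3]
 [ 3.7  0. ]
 [-1.2  0.2]
 [ 0.5  2.3]
 [ 1.2 -0.5]]
```

The top view shows the imager with the lever grip at about (362,292), the cam pivot at (367,259), the end plate at (298,303), and the marker near (275,338). The side view shows the grip at (297,232) and the plate at (345,235). The fitted frame is consistent with both: origin about (0.604, 0.248), yaw -0.20, q about 0.19. I'll move over and refine with the wrist camera.

Emit:
{"fn": "play_rows", "kwargs": {
  "targets": [
    [[0.3, 0.7, 0.2], 0],
    [[0.3, 0.7, 0.2], 0],
    [[0.3, 0.7, 0.2], 0],
    [[0.3, 0.7, 0.2], 0],
    [[0.3, 0.7, 0.2], 0],
    [[0.3, 0.7, 0.2], 0],
    [[0.3, 0.7, 0.2], 0],
    [[0.3, 0.7, 0.2], 0]
  ],
  "grip": 0
}}

```text
time: 1.9
position: [0.2825, -0.2962, 0.3033]
orientation: [0.0, 0.991, 0.136, 0.0]
wrist_force: [0.5, -0.4, -0.6]
opening: 0.0271
grasp_force: 0.0
```

Emit:
{"fn": "play_rows", "kwargs": {
  "targets": [
    [[0.3, 0.7, 0], 0.2],
    [[0.3, 0.7, 0], 0.2],
    [[0.3, 0.7, 0], 0.2],
    [[0.3, 0.7, 0], 0.2],
    [[0.3, 0.7, 0], 0.2],
    [[0.3, 0.7, 0], 0.2],
    [[0.3, 0.7, 0], 0.2],
    [[0.3, 0.7, 0], 0.2]
  ]
}}

```text
time: 2.7
position: [0.4025, -0.0161, 0.3029]
orientation: [0.0, 0.858, 0.513, 0.0]
wrist_force: [0.2, 0.2, -0.3]
opening: 0.0006
grasp_force: 0.0
```

```bash
python3 - <<'E'
from h import *
s=observe();c=capture("wrist");print(s["time"],s["position"],s["joint_positions"],s["wrist_force"]);print(np.array(c["hand_eye"]).round(3),c["fov_y"])
for o in("end_plate","cam_pivot","lever_grip","nest"):
    r=tip_of(c,o);print(o,[(np.array(x["location"])*[640,480],x["confidence"]) for x in r[:1]])
E
```

```text
2.7 [ 0.40250764 -0.01605993  0.30294023] [-1.24303782e-01 -3.99931167e-01  1.52767087e+00 -9.98938945e-05
  2.01284769e+00  3.68439140e-01] [ 0.21840182  0.2437567  -0.29476402]
[[ 0.    -0.963 -0.268  0.074]
 [ 1.     0.001 -0.001  0.   ]
 [ 0.001 -0.268  0.963 -0.161]
 [ 0.     0.     0.     1.   ]] 69.65552288101387
end_plate []
cam_pivot []
lever_grip []
nest []
```

Emit:
{"fn": "play_rows", "kwargs": {
  "targets": [
    [[0.15, 0.5, 0], 0.12],
    [[0.15, 0.5, 0], 0.12],
    [[0.15, 0.5, 0], 0.12],
    [[0.15, 0.5, 0], 0.12],
    [[0.15, 0.5, 0], 0.12],
    [[0.15, 0.5, 0], 0.12],
    [[0.15, 0.5, 0], 0.12],
    [[0, 0, 0], 0.12]
  ]
}}

```text
time: 3.75
position: [0.4554, 0.1577, 0.3021]
orientation: [-0.0, 0.713, 0.702, -0.0]
wrist_force: [-0.4, 0.0, -0.7]
opening: 0.0007
grasp_force: 0.0
```

```bash
cat > w.py <<'E'
from h import *
import sys,pickle
s=observe();c=capture("wrist");print(s["time"],np.round(s["position"],4))
cv2.imwrite(f"pics/{sys.argv[1]}.png",c["img"][...,::-1])
d={}
for o in("end_plate","cam_pivot","lever_grip","nest","culture_dish","chamber_mouth"):
    r=tip_of(c,o)
    if r: d[o]=np.array(r[0]["location"])*[640,480];print(o,d[o].round(1),round(r[0]["confidence"],2))
pickle.dump((dict(c),s,d),open(f"{sys.argv[1]}.pkl","wb"))
E
python3 w.py w1
```

```text
3.75 [0.4554 0.1577 0.3021]
cam_pivot [400.6 191.9] 0.74
lever_grip [357.1 184.7] 0.72
culture_dish [433.6 130. ] 0.76
chamber_mouth [465.6 136.6] 0.66
```

Emit:
{"fn": "play_rows", "kwargs": {
  "targets": [
    [[0, -0.2, -0.4], 0],
    [[0, -0.2, -0.4], 0],
    [[0, -0.2, -0.4], 0],
    [[0, -0.2, -0.4], 0],
    [[0, -0.2, -0.4], 0],
    [[0, -0.2, 0], 0],
    [[0, -0.2, 0], 0],
    [[0, 0, 0], 0]
  ]
}}

```text
time: 4.9
position: [0.4553, 0.0862, 0.2043]
orientation: [0.001, 0.714, 0.7, 0.001]
wrist_force: [-0.7, 0.3, 0.5]
opening: 0.0006
grasp_force: 0.0
```

```bash
python3 w.py w2; python3 - <<'E'
from h import *
import pickle
V=[pickle.load(open(f"w{i}.pkl","rb")) for i in(1,2)]
loc={"end_plate":(-.140,0,.062),"cam_pivot":(-.030,-.072,.036),"nest":(-.01,.003,.036),"culture_dish":(-.01,.003,.037),"chamber_mouth":(.03,0,.036)}
for k in list(loc)+["lever_grip"]:
    if all(k in v[2] for v in V): q=tri([(c,s,d[k]) for c,s,d in V]);print(k,q.x.round(4),round(q.cost,1))
def W(p,l):
    a=p[2];return [p[0]+np.cos(a)*l[0]-np.sin(a)*l[1],p[1]+np.sin(a)*l[0]+np.cos(a)*l[1],l[2]]
def res(p):
    L=dict(loc,lever_grip=(-.03-.062*np.cos(p[3]),-.072-.062*np.sin(p[3]),.075))
    return np.concatenate([proj(c,W(p,L[k]),s)-d[k] for c,s,d in V for k in d])
q=least_squares(res,[.6,.25,-.2,.1],loss="soft_l1",f_scale=2);print(q.x.round(4),q.cost);print(res(q.x).reshape(-1,2).round(1).tolist())
E
```

```text
4.9 [0.4553 0.0862 0.2043]
cam_pivot [433.4 124.2] 0.88
lever_grip [368.7 105.9] 0.78
culture_dish [473.6  39.9] 0.83
chamber_mouth [514.1  50.5] 0.81
cam_pivot [0.5545 0.1764 0.0591] 3.0
culture_dish [0.5937 0.2475 0.0384] 0.1
chamber_mouth [0.6341 0.2404 0.0332] 0.2
lever_grip [0.4978 0.189  0.08  ] 0.8
[ 0.6028  0.2436 -0.1696 -0.0115] 14.419665145015355
[[2.7, -2.8], [0.5, -0.7], [-0.3, -0.5], [-1.0, 1.2], [-2.2, -0.6], [2.7, 0.9], [-1.1, -0.6], [-0.0, 1.6]]
```

```bash
cat > fit.py <<'E'
from h import *
import pickle
def W(p,l):
    a=p[2];return [p[0]+np.cos(a)*l[0]-np.sin(a)*l[1],p[1]+np.sin(a)*l[0]+np.cos(a)*l[1],l[2]]
loc={"end_plate":(-.140,0,.062),"cam_pivot":(-.030,-.072,.036),"nest":(-.01,.003,.036),"culture_dish":(-.01,.003,.037),"chamber_mouth":(.03,0,.036)}
E
python3 - <<'E'
from fit import *
V=[pickle.load(open(f"w{i}.pkl","rb")) for i in(1,2)]
V.append((capture("top"),None,{"end_plate":(296.7,305.5),"cam_pivot":(367.9,258.9),"chamber_mouth":(344,208.1),"culture_dish":(326.7,230),"lever_grip":(362,292)}))
V.append((capture("side"),None,{"end_plate":(344,230.6),"cam_pivot":(292.4,267.4),"lever_grip":(294.1,230.9)}))
sc=[1,1,2,2]
def res(p):
    L=dict(loc,lever_grip=(-.03-.062*np.cos(p[3]),-.072-.062*np.sin(p[3]),.075))
    return np.concatenate([w*(proj(c,W(p,L[k]),s)-d[k]) for w,(c,s,d) in zip(sc,V) for k in d])
q=least_squares(res,[.6,.25,-.2,.1],loss="soft_l1",f_scale=2);p=q.x;print(p.round(4),q.cost);print(res(p).reshape(-1,2).round(1).tolist())
c,s,d=V[1];im=c["img"][...,::-1].copy()
for l in [(-.155,-.112,.018),(-.155,.1,.018),(.027,-.098,.1),(.027,.098,.1),(-.14,-.04,.085),(-.14,.04,.085),(-.03,-.072,.052),(-.03-.062*np.cos(p[3]),-.072-.062*np.sin(p[3]),.095),(-.054,-.058,.066),(.155,-.112,.018),(-.03-.062*np.cos(p[3]),-.072-.062*np.sin(p[3]),.046)]:
    x=proj(c,W(p,l),s);cv2.circle(im,(int(x[0]),int(x[1])),3,(0,0,255),1)
cv2.imwrite("pics/w2o.png",im)
E
```

```text
[ 0.6039  0.2449 -0.2015  0.0923] 86.69463484962922
[[2.1, -4.9], [-0.9, 1.0], [0.8, -1.8], [-0.2, 1.0], [-3.1, -3.6], [0.6, 3.3], [0.4, -2.4], [1.1, 1.2], [7.4, 0.6], [3.8, -0.5], [-7.0, -0.3], [6.0, -0.2], [-1.6, 3.2], [3.5, -0.0], [-6.4, 0.5], [4.7, -0.6]]
```

View pics/w2o.png

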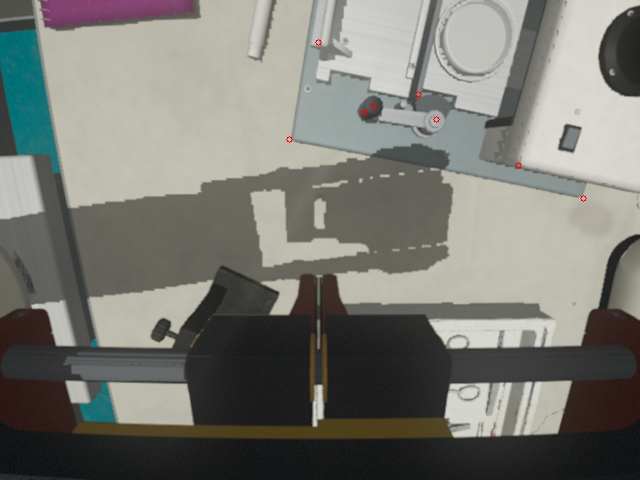

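Emit:
{"fn": "play_rows", "kwargs": {
  "targets": [
    [[0.2, 0.7, 0], 0],
    [[0.2, 0.7, 0], 0],
    [[0.2, 0.7, 0], 0],
    [[0.22, 0.65, 0], 0],
    [[0, 0, -0.4], 0],
    [[0, 0, -0.5], 0],
    [[0, 0, -0.5], 0],
    [[0, 0, -0.3], 0]
  ]
}}

```text
time: 6.15
position: [0.4949, 0.2248, 0.1151]
orientation: [-0.001, 0.713, 0.701, -0.001]
wrist_force: [0.5, 0.4, 0.5]
opening: 0.0006
grasp_force: 0.0
```

```bash
python3 w.py w3; python3 - <<'E'
from fit import *
c,s,d=pickle.load(open("w3.pkl","rb"));p=[.6039,.2449,-.2015]
im=c["img"][...,::-1].copy()
for q in(0,.1,.2):
  for z in(.046,.095):
    x=proj(c,W(p,(-.03-.062*np.cos(q),-.072-.062*np.sin(q),z)),s);cv2.circle(im,(int(x[0]),int(x[1])),3,(0,0,255),1)
for l in [(-.14,-.04,.085),(-.054,-.058,.066),(-.155,-.112,.018),(-.03,-.072,.052),(.027,-.098,.1)]:
    x=proj(c,W(p,l),s);cv2.circle(im,(int(x[0]),int(x[1])),3,(0,255,0),1)
cv2.imwrite("pics/w3o.png",im)
E
```

```text
6.15 [0.4949 0.2248 0.1151]
end_plate [271.2 189.6] 0.67
cam_pivot [405.9 306.2] 0.71
culture_dish [455.2 215.4] 0.63
chamber_mouth [507.9 227.2] 0.74
```

View pics/w3o.png

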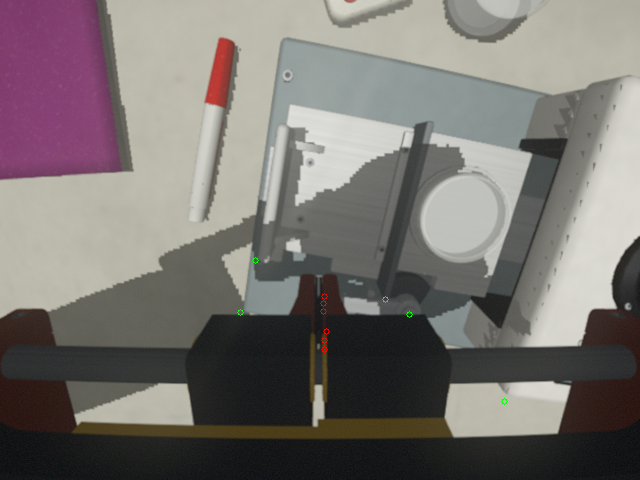

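```bash
python3 - <<'E'
from fit import *
V=[pickle.load(open(f"w{i}.pkl","rb")) for i in(1,2,3)]
# hand-read corners, w3
V[2][2].update(bed_l=(283,39),plate_r=(267,261),bed_far=(247,312))
loc.update(bed_l=(-.155,.1,.018),plate_r=(-.1365,-.04,.085),bed_far=(-.155,-.112,.018))
def res(p):
    L=dict(loc,lever_grip=(-.03-.062*np.cos(p[3]),-.072-.062*np.sin(p[3]),.075))
    return np.concatenate([proj(c,W(p,L[k]),s)-d[k] for (c,s,d) in V for k in d])
q=least_squares(res,[.6,.25,-.2,.1],loss="soft_l1",f_scale=2);p=q.x;print(p.round(4),q.cost)
r=res(p).reshape(-1,2).round(1).tolist()
print(list(zip([k for v in V for k in v[2]],r)))
for l in [(-.03,-.072,.036),(-.14,0,.062),(-.06,0,.062),(-.03-.062*np.cos(p[3]),-.072-.062*np.sin(p[3]),.075)]: print(np.round(W(p,l),4))
E
```

```text
[ 0.6043  0.2441 -0.1992  0.0448] 57.285429200410704
[('cam_pivot', [2.5, -4.2]), ('lever_grip', [-0.1, -0.7]), ('culture_dish', [1.1, -1.1]), ('chamber_mouth', [0.0, 1.6]), ('cam_pivot', [-2.6, -2.6]), ('lever_grip', [1.8, 0.7]), ('culture_dish', [0.8, -1.5]), ('chamber_mouth', [1.4, 2.1]), ('end_plate', [0.5, 0.8]), ('cam_pivot', [-1.0, -0.8]), ('culture_dish', [3.5, 0.2]), ('chamber_mouth', [1.2, 2.3]), ('bed_l', [-2.1, -6.0]), ('plate_r', [-4.6, 2.7]), ('bed_far', [-5.8, 1.6])]
[0.5607 0.1795 0.036 ]
[0.4671 0.2718 0.062 ]
[0.5455 0.256  0.062 ]
[0.4994 0.189  0.075 ]
```

Emit:
{"fn": "play_rows", "kwargs": {
  "targets": [
    [[0, 0, -0.3], 0],
    [[0, 0, -0.4], 0],
    [[0, 0, -0.3], 0],
    [[0, 0, -0.14], 0],
    [[0.1, -0.1, 0], 0],
    [[0.1, -0.1, 0], 0],
    [[0, 0, 0], 0],
    [[0, 0, 0], 0]
  ]
}}

```text
time: 7.3
position: [0.5065, 0.2147, 0.0616]
orientation: [0.0, 0.713, 0.701, 0.001]
wrist_force: [-0.4, -0.1, -0.6]
opening: 0.0006
grasp_force: 0.0
```

```bash
python3 - <<'E'
import numpy as np
P=np.array([.5605,.180]);r=.0646
a=np.arange(2.6,4.75,.1)
w=P+r*np.c_[np.cos(a),np.sin(a)]
for x,y,d in zip(a[1:],w[1:].round(4),(np.diff(w,axis=0)/.05).round(2)):print(round(x,1),y,d)
from h import *
s=observe();print(s["time"],s["position"],s["wrist_force"])
E
```

```text
2.7 [0.5021 0.2076] [-0.06 -0.11]
2.8 [0.4996 0.2016] [-0.05 -0.12]
2.9 [0.4978 0.1955] [-0.04 -0.12]
3.0 [0.4965 0.1891] [-0.02 -0.13]
3.1 [0.496  0.1827] [-0.01 -0.13]
3.2 [0.496  0.1762] [ 0.   -0.13]
3.3 [0.4967 0.1698] [ 0.01 -0.13]
3.4 [0.498  0.1635] [ 0.03 -0.13]
3.5 [0.5    0.1573] [ 0.04 -0.12]
3.6 [0.5026 0.1514] [ 0.05 -0.12]
3.7 [0.5057 0.1458] [ 0.06 -0.11]
3.8 [0.5094 0.1405] [ 0.07 -0.11]
3.9 [0.5136 0.1356] [ 0.08 -0.1 ]
4.0 [0.5183 0.1311] [ 0.09 -0.09]
4.1 [0.5234 0.1271] [ 0.1  -0.08]
4.2 [0.5288 0.1237] [ 0.11 -0.07]
4.3 [0.5346 0.1208] [ 0.12 -0.06]
4.4 [0.5406 0.1185] [ 0.12 -0.05]
4.5 [0.5469 0.1169] [ 0.12 -0.03]
4.6 [0.5533 0.1158] [ 0.13 -0.02]
4.7 [0.5597 0.1154] [ 0.13 -0.01]
7.3 [0.50646509 0.21471237 0.0615646 ] [-0.37287786 -0.07900638 -0.56454838]
```

Emit:
{"fn": "play_rows", "kwargs": {
  "targets": [
    [[-0.09, -0.14, 0], 0],
    [[-0.05, -0.12, 0], 0],
    [[-0.04, -0.12, 0], 0.1],
    [[-0.02, -0.13, 0], 0.2],
    [[-0.01, -0.13, 0], 0.2],
    [[0, -0.13, 0], 0.2],
    [[0.01, -0.13, 0], 0.2],
    [[0.03, -0.13, 0], 0.2]
  ]
}}

```text
time: 8.1
position: [0.4966, 0.1632, 0.0609]
orientation: [-0.0, 0.494, 0.869, 0.0]
wrist_force: [-1.7, 1.8, 0.9]
opening: 0.0002
grasp_force: 1.0
```

```bash
cat > lev.py <<'E'
from h import *
s=observe();print(s["time"],np.round(s["position"],4),np.round(s["wrist_force"],1),np.round(s["joint_positions"],2))
ob=[];ep=[]
for n in("top","side"):
    c=capture(n)
    for o,l in(("lever_grip",ob),("end_plate",ep)):
        r=tip_of(c,o)
        if r: px=np.array(r[0]["location"])*[640,480];l.append((c,None,px));print(o,n,px.round(1),round(r[0]["confidence"],2))
P=np.array([.5605,.180])
if len(ob)==2:
    q=tri(ob);x=q.x;print("grip",x.round(4),round(q.cost,1),"q=",(np.arctan2(x[1]-P[1],x[0]-P[0])+.199-np.pi+2)%(2*np.pi)-2)
if len(ep)==2:
    q=tri(ep);x=q.x;print("plate",x.round(4),round(q.cost,1))
E
python3 lev.py
```

```text
8.1 [0.4966 0.1632 0.0609] [-1.7  1.8  0.9] [ 0.25 -0.09  1.7   0.    1.53 -0.29]
lever_grip top [275. 337.] 0.35
lever_grip side [270.9 231.4] 0.52
end_plate side [343.9 231.3] 0.75
grip [0.4194 0.2364 0.0352] 2546.4 q= -0.18152056509279335
```

Emit:
{"fn": "play_rows", "kwargs": {
  "targets": [
    [[0.05, -0.12, 0], 0.2],
    [[0.05, -0.12, 0], 0.2],
    [[0.06, -0.11, 0], 0.2],
    [[0.07, -0.11, 0], 0.2],
    [[0.08, -0.1, 0], 0.2],
    [[0.09, -0.09, 0], 0.2],
    [[0.1, -0.08, 0], 0.2],
    [[0.11, -0.07, 0], 0.2]
  ]
}}

```text
time: 9.2
position: [0.5273, 0.1234, 0.0605]
orientation: [-0.001, 0.117, 0.993, -0.0]
wrist_force: [-1.1, -0.4, 1.3]
opening: 0.0005
grasp_force: 0.9
```

Emit:
{"fn": "play_rows", "kwargs": {
  "targets": [
    [[0.12, -0.06, 0], 0.2],
    [[0.12, -0.05, 0], 0.2],
    [[0.08, -0.02, 0], 0.12],
    [[0, 0, 0], 0],
    [[0, 0, 0], 0],
    [[0, 0, 0], 0],
    [[0, 0, 0], 0],
    [[0, 0, 0], 0]
  ]
}}

```text
time: 10.0
position: [0.5437, 0.1169, 0.0607]
orientation: [0.0, -0.011, 1.0, -0.0]
wrist_force: [0.4, 0.1, -0.4]
opening: 0.0002
grasp_force: 0.0
```

```bash
python3 lev.py; python3 w.py w4
```

```text
10.0 [0.5437 0.1169 0.0607] [ 0.4  0.1 -0.4] [ 0.15  0.    1.61 -0.    1.53 -1.44]
lever_grip top [273.6 339.3] 0.26
end_plate top [300.  302.3] 0.82
lever_grip side [249.4 243.8] 0.55
end_plate side [343.5 233.6] 0.63
grip [0.4185 0.2204 0.0055] 3940.1 q= -0.07843089592029084
plate [0.4722 0.2722 0.0587] 2.8
10.3 [0.5437 0.1168 0.0607]
cam_pivot [424.6 303.4] 0.85
lever_grip [318.3 344.6] 0.74
nest [319.6 343.9] 0.37
culture_dish [521.4 356.3] 0.81
chamber_mouth [494.3 402.3] 0.63
```

Emit:
{"fn": "play_rows", "kwargs": {
  "targets": [
    [[0.08, -0.02, 0], 0.08],
    [[0.06, -0.01, 0], 0.08],
    [[0.04, 0, 0], 0.04],
    [[0.04, 0, 0], 0],
    [[0.03, 0, 0], 0],
    [[0, 0, 0], 0],
    [[0, 0, 0], 0],
    [[0, 0, 0], 0]
  ]
}}

```text
time: 11.45
position: [0.5515, 0.1153, 0.0604]
orientation: [-0.006, -0.061, 0.998, -0.0]
wrist_force: [-21.0, -2.4, 10.4]
opening: 0.0005
grasp_force: 10.4
```

Emit:
{"fn": "play_rows", "kwargs": {
  "targets": [
    [[0.02, 0, 0], 0],
    [[0.02, 0, 0], 0],
    [[0.02, 0, 0], 0],
    [[0, 0, 0], 0],
    [[0, 0, 0], 0],
    [[0, 0, 0], 0],
    [[0, 0, 0], 0],
    [[0, 0, 0], 0]
  ]
}}

```text
time: 12.25
position: [0.5519, 0.1153, 0.0604]
orientation: [-0.009, -0.061, 0.998, -0.0]
wrist_force: [-31.8, -2.6, 15.6]
opening: 0.0005
grasp_force: 15.9
```

Emit:
{"fn": "play_rows", "kwargs": {
  "targets": [
    [[-0.15, 0, 0], 0],
    [[-0.3, 0, 0], 0],
    [[-0.2, 0, 0.2], 0],
    [[0, 0, 0.5], -0.1],
    [[0, 0, 0.5], -0.1],
    [[-0.2, 0.3, 0.3], -0.1],
    [[-0.25, 0.5, 0], -0.1],
    [[-0.25, 0.5, 0], -0.1]
  ]
}}

```text
time: 13.05
position: [0.4919, 0.1808, 0.1367]
orientation: [0.001, 0.066, 0.998, 0.0]
wrist_force: [-0.9, 0.5, 0.2]
opening: 0.0002
grasp_force: 0.0
```

Emit:
{"fn": "play_rows", "kwargs": {
  "targets": [
    [[-0.25, 0.5, 0], -0.1],
    [[-0.25, 0.5, 0], -0.04],
    [[-0.2, 0.5, 0], 0],
    [[-0.1, 0.4, 0], 0],
    [[0, 0, 0], 0],
    [[0, 0, 0], 0],
    [[0, 0, 0], 0],
    [[0, 0, 0], 0]
  ]
}}

```text
time: 13.85
position: [0.4522, 0.2745, 0.1357]
orientation: [0.0, 0.099, 0.995, -0.0]
wrist_force: [0.8, 0.5, -0.3]
opening: 0.0007
grasp_force: 0.0
```

```bash
python3 lev.py; python3 w.py w5;python3 - <<'E'
from h import *
c=capture("top");cv2.imwrite("pics/top1.png",cv2.resize(c["img"][170:370,200:460,::-1],None,fx=2.5,fy=2.5))
E
```

```text
13.85 [0.4522 0.2745 0.1357] [ 0.8  0.5 -0.3] [ 0.48 -0.1   1.58 -0.    1.67 -0.89]
lever_grip top [414.3 252. ] 0.7
end_plate top [243.  208.7] 0.43
lever_grip side [248.3 247.7] 0.63
end_plate side [343.9 230.2] 0.77
grip [0.5732 0.1177 0.0788] 0.6 q= 1.9702543314680518
plate [0.5815 0.3267 0.1262] 1233.7
14.15 [0.4519 0.2751 0.1356]
end_plate [317.1 269.4] 0.79
lever_grip [158.4 428. ] 0.7
culture_dish [320.7 397.3] 0.54
```

View pics/w5.png

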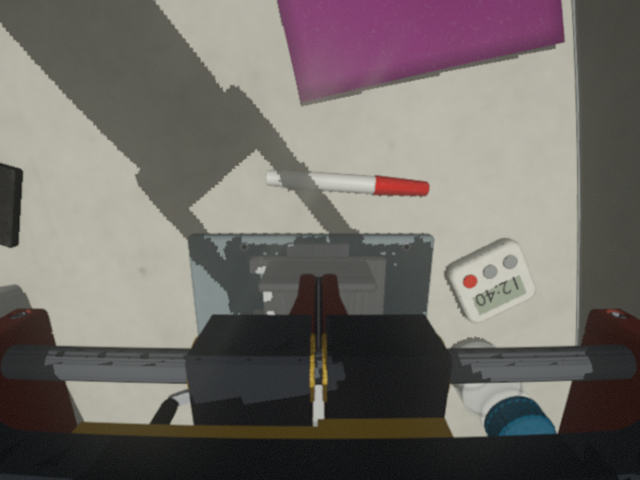

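Emit:
{"fn": "play_rows", "kwargs": {
  "targets": [
    [[-0.2, 0.04, 0], 0],
    [[-0.08, 0.02, 0], 0],
    [[0, 0, -0.3], 0],
    [[0, 0, -0.4], 0],
    [[0, 0, -0.4], 0],
    [[0, 0, -0.4], 0],
    [[0, 0, -0.1], 0],
    [[0, 0, 0], 0]
  ]
}}

```text
time: 15.35
position: [0.4369, 0.2779, 0.0541]
orientation: [-0.001, 0.099, 0.995, -0.001]
wrist_force: [-0.1, -0.2, 0.7]
opening: 0.0006
grasp_force: 0.0
```

Emit:
{"fn": "play_rows", "kwargs": {
  "targets": [
    [[0.06, -0.012, 0], 0],
    [[0.06, -0.012, 0], 0],
    [[0.06, -0.012, 0], 0],
    [[0.06, -0.012, 0], 0],
    [[0.06, -0.012, 0], 0],
    [[0.06, -0.012, 0], 0],
    [[0.06, -0.012, 0], 0],
    [[0.06, -0.012, 0], 0]
  ]
}}

```text
time: 16.15
position: [0.4616, 0.2736, 0.0557]
orientation: [-0.0, 0.099, 0.995, 0.0]
wrist_force: [-3.4, -0.3, 1.6]
opening: 0.0004
grasp_force: 1.4
```

Emit:
{"fn": "play_rows", "kwargs": {
  "targets": [
    [[0.08, -0.016, 0], 0],
    [[0.08, -0.016, 0], 0],
    [[0.08, -0.016, 0], 0],
    [[0.08, -0.016, 0], 0],
    [[0.08, -0.016, 0], 0],
    [[0.08, -0.016, 0], 0],
    [[0.08, -0.016, 0], 0],
    [[0.08, -0.016, 0], 0]
  ]
}}

```text
time: 16.95
position: [0.4941, 0.2671, 0.0556]
orientation: [0.0, 0.099, 0.995, 0.0]
wrist_force: [-2.5, -0.6, 1.8]
opening: 0.0006
grasp_force: 1.4
```

Emit:
{"fn": "play_rows", "kwargs": {
  "targets": [
    [[0.08, -0.016, 0], 0],
    [[0.08, -0.016, 0], 0],
    [[0.08, -0.016, 0], 0],
    [[0.08, -0.016, 0], 0],
    [[0.08, -0.016, 0], 0],
    [[0.08, -0.016, 0], 0],
    [[0.06, -0.012, 0], 0],
    [[0.06, -0.012, 0], 0]
  ]
}}

```text
time: 17.75
position: [0.524, 0.2611, 0.0556]
orientation: [-0.0, 0.099, 0.995, -0.0]
wrist_force: [-2.7, 0.3, 2.4]
opening: 0.0003
grasp_force: 1.4
```

```bash
python3 lev.py
```

```text
17.75 [0.524  0.2611 0.0556] [-2.7  0.3  2.4] [ 0.4   0.08  1.53 -0.    1.52 -0.97]
lever_grip top [418.2 255.3] 0.8
lever_grip side [252.8 246.7] 0.55
end_plate side [335.3 247.5] 0.72
grip [0.5682 0.1171 0.0787] 11.5 q= 1.8917811140588565
```

Emit:
{"fn": "play_rows", "kwargs": {
  "targets": [
    [[0.03, -0.006, 0], 0],
    [[0.03, -0.006, 0], 0],
    [[0.03, -0.006, 0], 0],
    [[0.03, -0.006, 0], 0],
    [[0.03, -0.006, 0], 0],
    [[0.03, -0.006, 0], 0],
    [[0, 0, 0], 0],
    [[0, 0, 0], 0]
  ]
}}

```text
time: 18.85
position: [0.533, 0.2592, 0.0555]
orientation: [0.0, 0.099, 0.995, -0.0]
wrist_force: [-1.6, 0.1, -0.8]
opening: 0.0004
grasp_force: 0.4
```

Emit:
{"fn": "play_rows", "kwargs": {
  "targets": [
    [[0.02, -0.004, 0], 0],
    [[0.02, -0.004, 0], 0],
    [[0.02, -0.004, 0], 0],
    [[0, 0, 0], 0],
    [[0, 0, 0], 0],
    [[0, 0, 0], 0],
    [[0, 0, 0], 0],
    [[0, 0, 0], 0]
  ]
}}

```text
time: 19.65
position: [0.5339, 0.2591, 0.0556]
orientation: [-0.002, 0.098, 0.995, -0.0]
wrist_force: [-9.0, 0.1, 2.5]
opening: 0.0006
grasp_force: 4.7
```

Emit:
{"fn": "play_rows", "kwargs": {
  "targets": [
    [[0.03, -0.006, 0], 0],
    [[0.03, -0.006, 0], 0],
    [[0.02, -0.004, 0], 0],
    [[0, 0, 0], 0],
    [[0, 0, 0], 0],
    [[0, 0, 0], 0],
    [[0, 0, 0], 0],
    [[0, 0, 0], 0]
  ]
}}

```text
time: 20.45
position: [0.5339, 0.259, 0.0556]
orientation: [-0.006, 0.098, 0.995, -0.001]
wrist_force: [-26.3, -0.0, 11.1]
opening: 0.0005
grasp_force: 12.8
```

Emit:
{"fn": "play_rows", "kwargs": {
  "targets": [
    [[-0.1, 0.02, 0], 0],
    [[-0.2, 0.04, 0], 0],
    [[-0.3, 0.06, 0], 0],
    [[-0.2, 0.04, 0.3], 0],
    [[0, 0, 0.6], 0],
    [[0, 0, 0.6], 0],
    [[0, 0, 0.2], 0],
    [[0, 0, 0], 0]
  ]
}}

```text
time: 21.25
position: [0.5009, 0.2665, 0.1436]
orientation: [0.002, 0.099, 0.995, 0.001]
wrist_force: [0.4, -0.0, -0.5]
opening: 0.0005
grasp_force: 0.0
```

```bash
python3 lev.py; python3 w.py w6;python3 - <<'E'
from h import *
c=capture("side");cv2.imwrite("pics/side1.png",cv2.resize(c["img"][190:370,220:460,::-1],None,fx=2.5,fy=2.5))
E
```

```text
21.25 [0.5009 0.2665 0.1436] [ 0.4 -0.  -0.5] [ 0.43 -0.    1.47 -0.    1.67 -0.94]
lever_grip top [413.7 255. ] 0.68
lever_grip side [247.8 248.8] 0.76
end_plate side [332.8 249.3] 0.98
grip [0.5695 0.1167 0.0746] 1.5 q= 1.911651501786622
21.55 [0.4991 0.2656 0.1388]
cam_pivot [235.6 325.8] 0.69
lever_grip [149.5 375.6] 0.73
nest [318.8 340.3] 0.7
culture_dish [322.  421.3] 0.42
chamber_mouth [317.4 382.6] 0.78
```

View pics/w6.png

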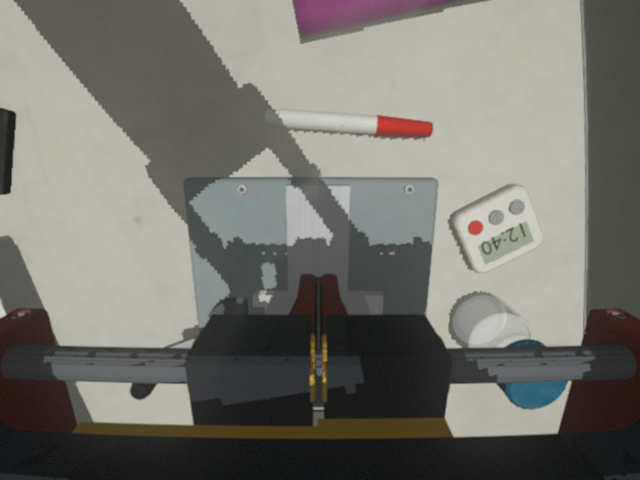

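Emit:
{"fn": "play_rows", "kwargs": {
  "targets": [
    [[0.33, -0.53, 0], 0.12],
    [[0.33, -0.53, 0], 0.12],
    [[0.33, -0.54, 0], 0.12],
    [[0.33, -0.54, 0], 0.12],
    [[0.33, -0.54, 0], 0.12],
    [[0.33, -0.54, 0], 0.1],
    [[0, 0, 0], 0],
    [[0, 0, 0], 0]
  ]
}}

```text
time: 22.75
position: [0.5988, 0.1046, 0.1404]
orientation: [-0.0, -0.075, 0.997, 0.0]
wrist_force: [-0.6, 0.0, 0.1]
opening: 0.0001
grasp_force: 0.0
```

```bash
python3 w.py w7; python3 - <<'E'
import numpy as np
P=np.array([.5605,.180]);r=.0646
a=np.arange(5.25,2.8,-.1)
w=P+r*np.c_[np.cos(a),np.sin(a)];print(w[0])
for x,y,d in zip(a[1:],w[1:].round(4),(np.diff(w,axis=0)/.05).round(2)):print(round(x,2),y,d)
E
```

```text
22.75 [0.5988 0.1046 0.1404]
end_plate [536.5 206.5] 0.78
cam_pivot [420.7 208. ] 0.95
lever_grip [344.3 217.6] 0.94
culture_dish [467.8 301.1] 0.5
[0.59358072 0.12451283]
5.15 [0.5879 0.1215] [-0.11 -0.06]
5.05 [0.5819 0.119 ] [-0.12 -0.05]
4.95 [0.5757 0.1172] [-0.12 -0.04]
4.85 [0.5694 0.116 ] [-0.13 -0.02]
4.75 [0.5629 0.1154] [-0.13 -0.01]
4.65 [0.5565 0.1155] [-0.13  0.  ]
4.55 [0.5501 0.1162] [-0.13  0.01]
4.45 [0.5437 0.1176] [-0.13  0.03]
4.35 [0.5376 0.1196] [-0.12  0.04]
4.25 [0.5317 0.1222] [-0.12  0.05]
4.15 [0.5261 0.1253] [-0.11  0.06]
4.05 [0.5208 0.1291] [-0.11  0.07]
3.95 [0.5159 0.1333] [-0.1   0.08]
3.85 [0.5114 0.138 ] [-0.09  0.09]
3.75 [0.5075 0.1431] [-0.08  0.1 ]
3.65 [0.5041 0.1486] [-0.07  0.11]
3.55 [0.5012 0.1543] [-0.06  0.12]
3.45 [0.4989 0.1604] [-0.05  0.12]
3.35 [0.4973 0.1666] [-0.03  0.12]
3.25 [0.4963 0.173 ] [-0.02  0.13]
3.15 [0.4959 0.1795] [-0.01  0.13]
3.05 [0.4962 0.1859] [0.01 0.13]
2.95 [0.4971 0.1923] [0.02 0.13]
2.85 [0.4986 0.1986] [0.03 0.13]
```

View pics/w7.png

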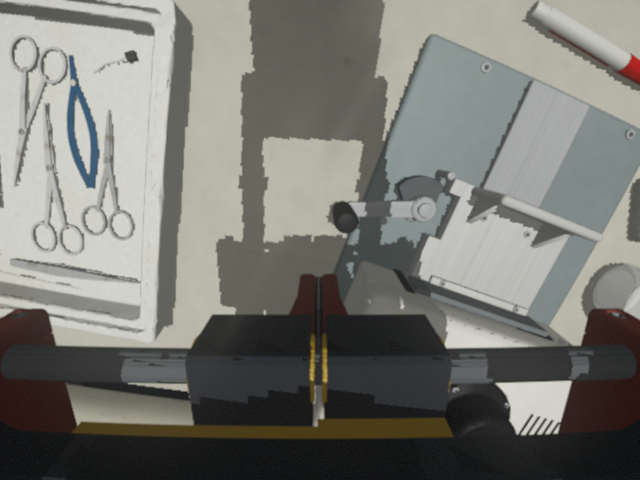

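Emit:
{"fn": "play_rows", "kwargs": {
  "targets": [
    [[0, 0, -0.3], 0],
    [[0, 0, -0.4], 0],
    [[0, 0, -0.4], 0],
    [[0, 0, -0.4], 0],
    [[0, 0, -0.1], 0],
    [[-0.1, 0.1, 0], 0],
    [[0, 0.15, 0], 0],
    [[0, 0.1, 0], 0]
  ]
}}

```text
time: 23.9
position: [0.5943, 0.1235, 0.0622]
orientation: [0.001, -0.076, 0.997, 0.0]
wrist_force: [-0.1, 0.8, -0.2]
opening: 0.0004
grasp_force: 0.0
```

Emit:
{"fn": "play_rows", "kwargs": {
  "targets": [
    [[-0.11, -0.06, 0], 0],
    [[-0.12, -0.05, 0], -0.1],
    [[-0.12, -0.04, 0], -0.2],
    [[-0.13, -0.02, 0], -0.2],
    [[-0.13, -0.01, 0], -0.2],
    [[-0.13, 0, 0], -0.2],
    [[-0.13, 0.01, 0], -0.2],
    [[-0.13, 0.03, 0], -0.2]
  ]
}}

```text
time: 24.7
position: [0.5441, 0.1152, 0.0617]
orientation: [0.001, 0.248, 0.969, 0.0]
wrist_force: [1.8, 0.2, -0.4]
opening: 0.0005
grasp_force: 1.0
```

Emit:
{"fn": "play_rows", "kwargs": {
  "targets": [
    [[-0.12, 0.05, 0], -0.2],
    [[-0.12, 0.06, 0], -0.2],
    [[-0.11, 0.06, 0], -0.2],
    [[-0.11, 0.08, 0], -0.2],
    [[-0.1, 0.09, 0], -0.2],
    [[-0.09, 0.1, 0], -0.2],
    [[-0.08, 0.1, 0], -0.2],
    [[-0.07, 0.11, 0], -0.2]
  ]
}}

```text
time: 25.5
position: [0.5037, 0.1474, 0.0615]
orientation: [0.001, 0.606, 0.795, 0.0]
wrist_force: [0.8, -1.5, -0.0]
opening: 0.0003
grasp_force: 1.0
```

```bash
python3 lev.py
```

```text
25.5 [0.5037 0.1474 0.0615] [ 0.8 -1.5 -0. ] [ 0.22 -0.08  1.69 -0.    1.53 -0.05]
end_plate top [320.1 257.2] 0.64
lever_grip side [284.3 228.7] 0.64
end_plate side [335.2 251.6] 0.97
plate [0.5446 0.2565 0.0609] 0.0
```

The plate measures (0.5446, 0.2565), which matches the home position, and the lever is following the fingers.

Emit:
{"fn": "play_rows", "kwargs": {
  "targets": [
    [[-0.06, 0.12, 0], -0.2],
    [[-0.05, 0.12, 0], -0.2],
    [[-0.03, 0.12, 0], -0.2],
    [[-0.01, 0.09, 0], -0.1],
    [[0, 0.04, 0], 0],
    [[0, 0, 0], 0],
    [[0, 0, 0], 0],
    [[0, 0, 0], 0]
  ]
}}

```text
time: 26.6
position: [0.4962, 0.1723, 0.0606]
orientation: [-0.0, 0.734, 0.68, -0.0]
wrist_force: [0.7, -0.1, 0.2]
opening: 0.0
grasp_force: 0.2
```

Emit:
{"fn": "play_rows", "kwargs": {
  "targets": [
    [[0, 0.04, 0], 0],
    [[0, 0.04, 0], 0],
    [[0, 0.02, 0], 0],
    [[0, 0, 0], 0],
    [[0, 0, 0], 0],
    [[0, 0, 0], 0],
    [[0, 0, 0], 0],
    [[0, 0, 0], 0]
  ]
}}

```text
time: 27.4
position: [0.4962, 0.1732, 0.0606]
orientation: [0.003, 0.735, 0.679, -0.003]
wrist_force: [-0.9, -16.1, 2.9]
opening: 0.0002
grasp_force: 7.8
```

Emit:
{"fn": "play_rows", "kwargs": {
  "targets": [
    [[0, 0.03, 0], 0],
    [[0, 0.03, 0], 0],
    [[0, 0, 0], 0],
    [[0, 0, 0], 0],
    [[0, -0.1, 0], 0],
    [[0, -0.2, 0], 0],
    [[0, -0.3, 0], 0],
    [[0, -0.3, 0], 0]
  ]
}}

```text
time: 28.2
position: [0.4961, 0.1347, 0.0605]
orientation: [-0.0, 0.733, 0.68, 0.0]
wrist_force: [0.3, -0.1, -0.2]
opening: 0.0005
grasp_force: 0.0
```

Emit:
{"fn": "play_rows", "kwargs": {
  "targets": [
    [[0, -0.4, 0.3], 0],
    [[0, -0.4, 0.6], 0],
    [[0, -0.4, 0.6], 0],
    [[0, -0.4, 0.5], 0],
    [[0, 0, 0.3], 0],
    [[0, 0, 0], 0],
    [[0, 0, 0], 0],
    [[0, 0, 0], 0]
  ]
}}

```text
time: 29.0
position: [0.4955, 0.0561, 0.1737]
orientation: [-0.001, 0.733, 0.68, -0.001]
wrist_force: [-0.2, 0.5, -0.6]
opening: 0.0005
grasp_force: 0.0
```

```bash
python3 lev.py; python3 w.py w8; python3 - <<'E'
from h import *
a=capture("top");cv2.imwrite("pics/top2.png",cv2.resize(a["img"][100:370,180:470,::-1],None,fx=2.2,fy=2.2))
E
```

```text
29.0 [0.4955 0.0561 0.1737] [-0.2  0.5 -0.6] [ 0.04 -0.18  1.58  0.    1.74  0.12]
lever_grip top [356.3 292.7] 0.74
end_plate top [320.  255.6] 0.7
lever_grip side [297.3 231.4] 0.76
end_plate side [334.9 251.9] 0.93
grip [0.499  0.192  0.0736] 3.2 q= 0.007144339132169275
plate [0.5469 0.2567 0.0616] 0.1
29.3 [0.496  0.0557 0.175 ]
cam_pivot [385.5  76.7] 0.62
lever_grip [308.5  53.9] 0.76
```

View pics/w8.png

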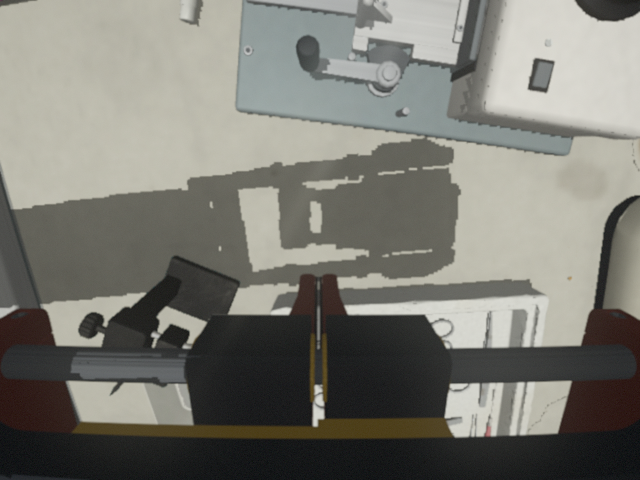

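View pics/top2.png

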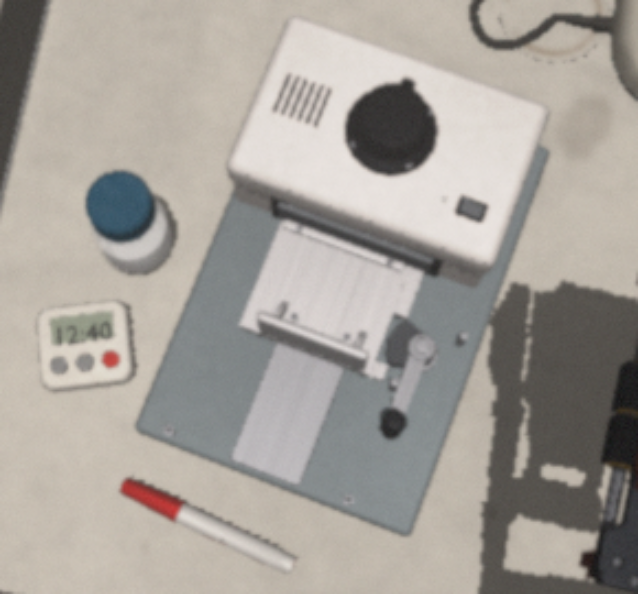

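The wrist view shows the lever back along the imager's -x, with the grip at (307,53) and the cap at (387,73). The top crop shows the lobe in the rear pocket at (400,340), the baffle shutting the chamber mouth, and the bottle, timer and marker where they stood. The gripper is clear of everything, so I'm handing in.

```bash
python3 -c "
from rig import *
print(close_job())"
```

```text
the job is handed in; nothing more can be done
None
```

I handed the job in at about 29 s. The tray is fully home in the chamber, and the lever is back at its first stop with the cam's lobe in the rear pocket. The last pictures show the bottle, timer and marker where they stood. The dish is out of sight in the shut chamber, so I couldn't check that it still lies in its nest.

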